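# Put the chromatography columns back in their cases

### The job

The four chromatography columns on the bench are done with for today: put each one away in its own foam-lined case, the one whose recess fits its length and thickness, lying flat on the bottom of the recess. Lay them in and let go; do not drop or throw them, because a knock ruins the packing, and leave the beaker and the bottle standing where they are.

Things in the scene. Friction and masses are not known exactly. Their poses are not given: they have to be found in the camera images.
- column_long: The longest of three slim chromatography columns, loose, lying flat. 174 mm long, 0.15 kg: steel tube 10 mm thick, 140 mm long, with a white paper band, between two steel hexagon nuts 18 mm across flats (21 across corners), 12 mm long, each with a 5 mm white end plug. Origin: on its axis at mid length, 9 mm above what it lies on. x: along it (ends alike); y, z: across, as it has rolled.
- column_medium: The middle-length of three slim chromatography columns, loose, lying flat. 124 mm long, 0.12 kg: steel tube 10 mm thick, 90 mm long, with a white paper band, between two steel hexagon nuts 18 mm across flats (21 across corners), 12 mm long, each with a 5 mm white end plug. Origin: on its axis at mid length, 9 mm above what it lies on. x: along it (ends alike); y, z: across, as it has rolled.
- column_short: The shortest of three slim chromatography columns, loose, lying flat. 74 mm long, 0.08 kg: steel tube 10 mm thick, 40 mm long, with a white paper band, between two steel hexagon nuts 18 mm across flats (21 across corners), 12 mm long, each with a 5 mm white end plug. Origin: on its axis at mid length, 9 mm above what it lies on. x: along it (ends alike); y, z: across, as it has rolled.
- column_thick: The one thick, heavy chromatography column, loose, lying flat. 126 mm long, 0.55 kg: steel tube 26 mm thick, 70 mm long, with a white paper band, between two steel hexagon nuts 38 mm across flats (44 across corners), 22 mm long, each with a 6 mm white end plug. Origin: on its axis at mid length, 19 mm above what it lies on. x: along it (ends alike); y, z: across, as it has rolled.
- case_long: Open case of the long column, fixed: pale base 212 x 82 mm, 6 mm thick, grey foam 10 mm high on it. Open recess 190 x 36 mm, about 16 longer and wider than the column; its floor is the base. Over the middle 44 mm of its length there is no foam, to let fingers in beside the tube. Origin: under its centre, on the bench. x: along the recess; z: up. Column home: its origin 15 mm above this.
- case_medium: Open case of the medium column, fixed: pale base 162 x 82 mm, 6 mm thick, grey foam 10 mm high on it. Open recess 140 x 36 mm, about 16 longer and wider than the column; its floor is the base. Over the middle 44 mm of its length there is no foam, to let fingers in beside the tube. Origin: under its centre, on the bench. x: along the recess; z: up. Column home: its origin 15 mm above this.
- case_short: Open case of the short column, fixed: pale base 112 x 82 mm, 6 mm thick, grey foam 10 mm high on it. Open recess 90 x 36 mm, about 16 longer and wider than the column; its floor is the base. Over the middle 44 mm of its length there is no foam, to let fingers in beside the tube. Origin: under its centre, on the bench. x: along the recess; z: up. Column home: its origin 15 mm above this.
- case_thick: Open case of the thick column, fixed: pale base 164 x 106 mm, 6 mm thick, grey foam 16 mm high on it. Open recess 142 x 60 mm, about 16 longer and wider than the column; its floor is the base. Over the middle 54 mm of its length there is no foam, to let fingers in beside the tube. Origin: under its centre, on the bench. x: along the recess; z: up. Column home: its origin 25 mm above this.
- beaker: Bystander: empty glass beaker, 68 mm across, 90 mm tall, standing loose beyond the cases. Origin: centre of its underside, z up.
- bottle: Bystander: capped glass reagent bottle, 56 mm across, 105 mm tall, standing loose beyond the cases. Origin: centre of its underside, z up.
Not all that is in view belongs to the job. What is shaped like the column_medium but yellow is not meant. What is shaped like the column_thick but brown is not meant.

How it is judged:
By the outcome, as a careful person would: the job done as asked, in the order asked, and still so for the second after the job is handed in, with the robot touching nothing.
It also fails if it takes over 99 s, if anything falls off the work surface, if the arm or the gripper's body presses on something with over 40 N, if the wrist force passes 120 N, or if a joint passes its speed limit or range.

### The arm

A 6-joint arm with a two-finger parallel gripper is mounted at the origin on the work surface. World frame = base frame: x ahead of the robot, y to its left, z up, the work surface at z = 0. Lengths are in m, angles in degrees, forces in N, time in s.
With the tool pointing down it reaches from about 0.35 to 0.8 m from the base axis. Payload 7.3 kg.
Tool frame: the origin (TCP) lies on the front face of the gripper's body, between the roots of the fingers; the fingertips stand ctrl.nose_length ahead of it and the grasp point (between the pads) lies 54 mm ahead of it (ctrl.nose_length is the distance from the TCP to the fingertips, in m); z points along the fingers, y is the line along which they close (so a half turn about z gives the same grasp; the last joint's range is limited). The gripper opens to 85 mm and grips with 20 to 120 N. Pads are 22 mm wide; open, the fingers measure 114 mm over their backs; the gripper's body (76 mm by 85 mm) begins 54 mm behind the grasp point. The pads swing forward as they close: fully open they stand 13 mm farther back than shut.
Start: joints at [-84.168, 19.595, 87.324, -0, 73.075, -8.365], TCP at [0.129, -0.509, 0.304] pointing down, gripper open.
Joint ranges: [-145.02, 145.02], [-44.19, 115.74], [2.07, 154.8], [-57.11, 237.11], [16.16, 152.29], [-177.93, 177.93]. Speed limits (degrees/s): [147.25, 147.25, 180, 180, 180, 180].

### API

Orientations are given as a 3x3 rotation matrix whose columns are the frame's x, y, z axes.
In Python, from bench import ctrl, cams, order gives the robot as it stands.
- The arm moves only by the tool apply_moves, never from a script. Its argument "motion" is a list of rows, each an object with "xyz": the shift along the tool's x, y, z as a fraction of full scale, a list of three; "twist": the turn about the tool's z as a fraction of full scale; "claw": the opening, from 0 (shut) to 1 (fully open). In form: [{"xyz": [tx, ty, tz], "twist": twist, "claw": claw}, ...]. A call has 1 to 12 rows; each row shifts and turns the commanded pose from where the row before left it, along the tool's axes as they then stand; what a row does not reach is not made up. Full scale, the value 1, is 0.5 m for a shift and 2 pi rad for a turn. A row lasts 1/8 s, in which the tool goes at most 62.5 mm and 10.7 degrees, less where a joint would pass 70% of its speed; a pose out of reach is approached as far as the arm can. A call with a number of a shift or a turn outside -1 to 1 is refused whole. A call with a gripper value outside its range is refused whole. The fingers move at their own pace and stop on an object; "force" is the grip in N (left out, the last holds). Time passes only in rows, so rows that do not move let the fingers close. It gives the time, the measured TCP pose, the force, the opening and the grip force at its end, in the units of the state.
- ctrl.sense(): the state, without advancing time (a new reading comes with each control period).
- cams.capture(name): name is "side" or "top"; returns (picture, depth): 480x640x3 uint8, red, green, blue; 480x640 float32, m along the optical axis (not along the pixel's ray), 0 where there is no reading.
- cams.camera_params(name): a dict with "K" (3x3 intrinsics, pixels), "R" (3x3) and "t" (3): a world point X has camera coordinates R X + t. Camera axes: x right, y down, z forward; pixel columns grow to the right and rows downward; lengths in m; the calibration is good to about 2 mm. A picture is of the moment at which its call begins. camera_params takes no time and is no camera call.
- order.job_done(): hands the job in; it is judged then, once.
The state is a dict: "clock": time; "joint_pos": joint angles; "dq": joint speeds; "tau": joint torques, N m; "position": TCP position; "tool_rot": TCP orientation; "wrist_force": force on the tool from outside, world axes, zero at the start; "ft_torque": the same for the moment, N m; "width": finger opening in m; "finger_force": force on a finger pad.
Only numpy, scipy, OpenCV 4.12 (cv2) and the standard library are available. Lean on these libraries where they do the work, as an engineer would, in place of code of your own. Each camera call takes 0.05 s, during which the arm holds its last target. There are 200 camera calls.

## Working session

There is one attempt and no reset: what is moved stays moved. The work goes in short steps, Python scripts to look and compute and a tool call to move; the robot and the scene stay as the last step left them, time stands still between calls to the robot, and variables do not carry over. Pictures are saved under pics/ and viewed, at most 14 in all, crops included, and the job is handed in when it is done.

Besides the shell and the picture viewer there is one more tool, called after "Call:" as a command line: name --argument value ..., lists and objects as JSON in quotes. apply_moves: Moves the arm, as the interface text tells. Shift numbers are shares of 0.5 m and turn numbers shares of 2 pi rad, none past 1 either way. Its arguments: {"type":"object","properties":{"motion":{"type":"array"},"force":{"type":"number"}},"required":["motion"]}

```bash
mkdir -p pics; ls
python3 - <<'E'
from bench import ctrl,cams,order
import cv2,numpy as np
s=ctrl.sense();print(s,ctrl.nose_length)
for n in("top","side"):
    p,d=cams.capture(n);cv2.imwrite(f"pics/{n}0.png",p[:,:,::-1]);np.save(f"pics/{n}0d.npy",d)
    c=cams.camera_params(n);print(n,c, (d>0).mean())
E
```

```text
pics
{'clock': 0.0, 'joint_pos': array([-8.41658605e+01,  1.96367336e+01,  8.73782610e+01, -1.26963057e-03,
        7.30745740e+01, -8.36608903e+00]), 'dq': array([-0.0061962 , -0.02549809, -0.00827503,  0.05559892,  0.09796104,
        0.04503363]), 'tau': array([ 1.36547096e-03, -4.33674896e+01, -2.46010172e+01, -3.65828976e-05,
        7.81074021e-03,  1.68895502e-05]), 'position': array([ 0.12876645, -0.50865769,  0.3032169 ]), 'tool_rot': array([[ 9.69442803e-01,  2.45317383e-01, -1.79994332e-04],
       [ 2.45317362e-01, -9.69441581e-01,  1.55301583e-03],
       [ 2.06487790e-04, -1.54971575e-03, -9.99998778e-01]]), 'wrist_force': array([-0.1208265 ,  0.24210092, -0.87771761]), 'ft_torque': array([-0.07658404, -0.00451221,  0.03904363]), 'finger_force': 0.0, 'width': 0.08566703859720816} 0.0726
top {'K': array([[610.95866215,   0.        , 316.26348345],
       [  0.        , 610.95866215, 241.51332533],
       [  0.        ,   0.        ,   1.        ]]), 'R': array([[ 0.00196629, -0.99988064,  0.01532451],
       [-0.98842303, -0.00426819, -0.15166311],
       [ 0.15171041, -0.01484889, -0.98831344]]), 't': array([-0.00593692,  0.46699993,  1.23234915])} 0.9960970052083333
side {'K': array([[596.30628   ,   0.        , 329.46196005],
       [  0.        , 596.30628   , 243.66659772],
       [  0.        ,   0.        ,   1.        ]]), 'R': array([[-0.99295792, -0.11817935,  0.00825906],
       [-0.0706291 ,  0.53457947, -0.84216169],
       [ 0.095111  , -0.83681445, -0.53916182]]), 't': array([0.45516292, 0.06206504, 1.50821583])} 0.9961979166666667
```

View pics/top0.png

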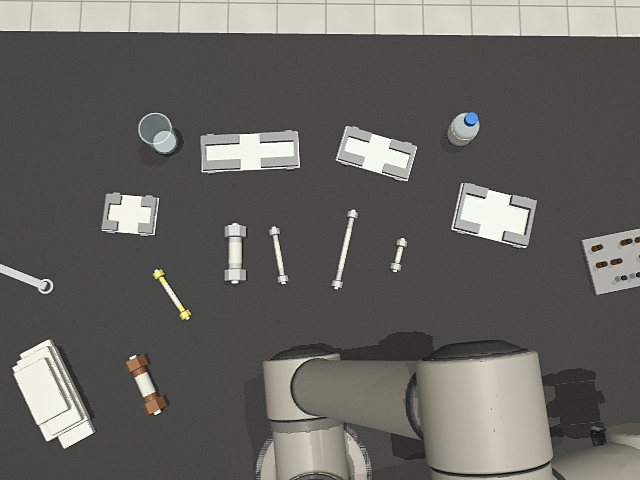

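View pics/side0.png

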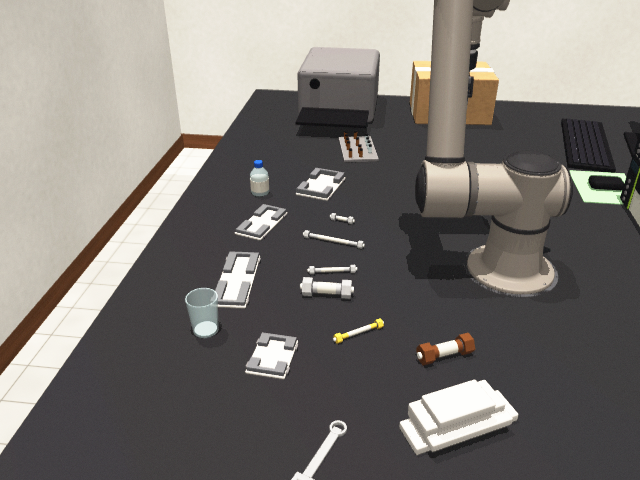

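Top view:
- **Columns:** slim white/steel ones at (344,250) long, (279,255) medium and (399,254) short. The thick one is at (235,253).
- **Lookalikes, not meant:** yellow (171,294), brown (145,385).
- **Cases:** long (250,151), medium (377,153), short (130,214), thick (494,215).
- **Bystanders:** beaker (157,130), bottle (463,128).

Next I'll measure these and make one close crop.

```bash
cat > h.py <<'E'
import numpy as np,cv2
from bench import cams
def ray(n,px,z):
    c=cams.camera_params(n);R,t=c["R"],c["t"];o=-R.T@t
    px=np.atleast_2d(px).astype(float)
    d=(np.linalg.inv(c["K"])@np.c_[px,np.ones(len(px))].T).T@R
    return o+d*((z-o[2])/d[:,2])[:,None]
def cloud(n,d):
    c=cams.camera_params(n);v,u=np.mgrid[:480,:640]
    P=np.linalg.inv(c["K"])@np.stack([u.ravel(),v.ravel(),np.ones(u.size)])*d.ravel()
    return ((P.T-c["t"])@c["R"]).reshape(480,640,3)
def rect(n,mask,seed,z):
    k,lab=cv2.connectedComponents(mask.astype(np.uint8))
    x,y=seed;l=lab[y-4:y+5,x-4:x+5];l=np.bincount(l[l>0]).argmax()
    v,u=np.nonzero(lab==l);P=ray(n,np.c_[u,v],z)[:,:2]
    (c,(w,h),a)=cv2.minAreaRect((P*1000).astype(np.float32))
    if w<h: w,h,a=h,w,a+90
    return np.round(c,1),round(w,1),round(h,1),round((a+90)%180-90,1)
E
python3 - <<'E'
from h import *
C=dict(thick=((235,253),.019),medium=((279,255),.009),long=((344,250),.009),short=((399,254),.009))
K=dict(long=((250,151),.006),medium=((377,153),.006),short=((130,214),.006),thick=((494,215),.006))
K2=dict(long=((238,278),.006),medium=((262,222),.006),short=((272,355),.006),thick=((322,184),.006))
C2=dict(thick=((327,288),.019),medium=((332,270),.009),long=((334,239),.009),short=((343,218),.009))
for n,Cs,Ks in(("top",C,K),("side",C2,K2)):
    p=cv2.imread(f"pics/{n}0.png");m=p.max(2)>95
    X=cloud(n,np.load(f"pics/{n}0d.npy"))
    for k,(s,z) in Cs.items(): print(n,k,*rect(n,m,s,z),"z",np.round(X[s[1]-2:s[1]+3,s[0]-2:s[0]+3,2].max(),4))
    for k,(s,z) in Ks.items():
        print(n,"case",k,*rect(n,m,s,z),"floor",*rect(n,p.min(2)>215,s,z),"z",np.round(np.median(X[s[1]-2:s[1]+3,s[0]-2:s[0]+3,2]),4))
p=cv2.imread("pics/top0.png");cv2.imwrite("pics/crop.png",cv2.resize(p[100:320,90:560],None,fx=1.7,fy=1.7,interpolation=2))
E
```

```text
top thick [430.1 166. ] 97.0 43.7 1.1 z 0.0361
top medium [443.2  75.4] 124.1 22.4 10.7 z 0.0181
top long [456.7 -64.9] 175.1 22.0 -12.8 z 0.0188
top short [ 444.3 -178.9] 74.5 21.6 -14.9 z 0.0209
top case long [669.7 140.3] 213.6 89.3 -86.7 floor [669.1 139.8] 188.8 80.4 -87.0 z 0.0061
top case medium [ 667.4 -134.5] 163.7 88.8 73.4 floor [ 666.6 -135.1] 138.1 79.9 73.4 z 0.0062
top case short [530.4 392.5] 115.5 88.4 85.0 floor [529.5 393. ] 86.3 80.2 85.4 z 0.0065
top case thick [ 531.7 -385.9] 167.9 113.1 76.0 floor [ 530.6 -386.7] 138.0 104.0 76.0 z 0.0048
side thick [446.6 162.6] 127.2 71.4 1.9 z 0.0305
side medium [443.3  72.1] 125.3 35.0 9.9 z 0.0189
side long [457. -68.] 175.5 36.7 -12.6 z 0.8617
side short [ 444.7 -182.3] 77.3 39.1 -15.2 z 0.8617
side case long [698.2 189.7] 335.0 149.7 -86.8 floor [670.  133.9] 174.6 81.5 -82.6 z 0.0059
side case medium [ 669.1 -139. ] 183.2 92.3 73.4 floor [ 666.6 -140.9] 125.1 78.3 73.5 z 0.0057
side case short [531.3 390.2] 125.5 89.1 85.3 floor [530.2 387.8] 80.7 80.1 -4.7 z 0.0064
side case thick [ 532.5 -396.5] 203.1 118.5 76.1 floor [ 528.3 -398. ] 113.3 104.1 76.3 z 0.0068
```

View pics/crop.png

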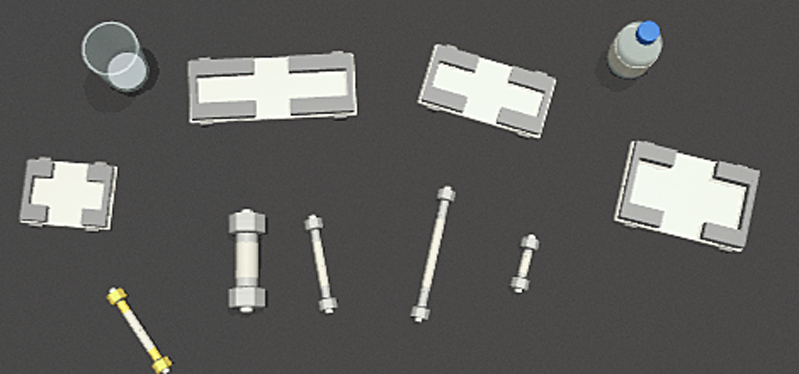

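The crop confirms the choice: white-banded steel columns, matching lengths (175, 124 and 74.5 mm; the thick one is full length at 127 mm in the side view), with both lookalikes excluded. The cases match their sizes too. Next comes a planner that converts targets into tool-axis totals.

```bash
cat > plan.py <<'E'
import sys,numpy as np
from bench import ctrl
s=ctrl.sense();R=s["tool_rot"];p=s["position"]
phi=np.degrees(np.arctan2(R[1,0],R[0,0]))
x,y,z,f=map(float,sys.argv[1:5])  # mm, deg
f=np.degrees(0)+f
tw=phi-f
a=np.radians(f);D=np.array([x,y,z])-p*1000
loc=np.array([np.cos(a)*D[0]+np.sin(a)*D[1],np.sin(a)*D[0]-np.cos(a)*D[1],-D[2]])
n=np.ceil(np.linalg.norm(loc)/60);m=np.ceil(abs(tw)/10)
print("t%.2f"%s["clock"],"pos",np.round(p*1e3,1),"phi %.1f"%phi,"F",np.round(s["wrist_force"],1),"w %.4f f %.0f"%(s["width"],s["finger_force"]),"j",np.round(s["joint_pos"],0))
print("twist %.1f deg total %.4f = %d x %.4f ; shift(after twist) total"%(tw,tw/360,m,tw/360/max(m,1)),np.round(loc/500,4),"= %d x"%n,np.round(loc/500/max(n,1),4))
E
python3 plan.py 444.3 -178.9 150 -14.9
```

```text
t0.10 pos [ 128.8 -508.7  303.3] phi 14.2 F [-0.9 -0.5  0. ] w 0.0855 f 0 j [-84.  20.  87.   0.  73.  -8.]
twist 29.1 deg total 0.0808 = 3 x 0.0269 ; shift(after twist) total [ 0.4402 -0.7997  0.3066] = 9 x [ 0.0489 -0.0889  0.0341]
```

Call:
apply_moves --motion '[{"xyz": [0,0,0],"twist": 0.0269,"claw": 0.5},{"xyz": [0,0,0],"twist": 0.0269,"claw": 0.5},{"xyz": [0,0,0],"twist": 0.0269,"claw": 0.5},{"xyz": [0.05,-0.09,0.03],"twist": 0,"claw": 0.5},{"xyz": [0.05,-0.09,0.03],"twist": 0,"claw": 0.5},{"xyz": [0.05,-0.09,0.03],"twist": 0,"claw": 0.5},{"xyz": [0.05,-0.09,0.03],"twist": 0,"claw": 0.5},{"xyz": [0.05,-0.09,0.03],"twist": 0,"claw": 0.5},{"xyz": [0.05,-0.09,0.03],"twist": 0,"claw": 0.5},{"xyz": [0.05,-0.09,0.03],"twist": 0,"claw": 0.5},{"xyz": [0.05,-0.09,0.03],"twist": 0,"claw": 0.5},{"xyz": [0.04,-0.08,0.06],"twist": 0,"claw": 0.5}]' --force 40

```text
clock: 1.6
position: [0.4457, -0.1776, 0.1539]
tool_rot: [[0.967, -0.256, 0.002], [-0.256, -0.967, -0.001], [0.002, 0.001, -1.0]]
wrist_force: [0.3, -1.3, 0.4]
width: 0.0427
finger_force: 0.0
```

```bash
python3 plan.py 444.3 -178.9 77 -14.9
```

```text
t1.60 pos [ 445.7 -177.6  153.9] phi -14.8 F [ 0.3 -1.3  0.4] w 0.0427 f 0 j [-31.  26. 106.  -0.  49.  74.]
twist 0.1 deg total 0.0002 = 1 x 0.0002 ; shift(after twist) total [-0.002   0.0032  0.1538] = 2 x [-0.001   0.0016  0.0769]
```

Call:
apply_moves --motion '[{"xyz": [-0.002,0.0032,0.06],"twist": 0,"claw": 0.5},{"xyz": [0,0,0.06],"twist": 0,"claw": 0.5},{"xyz": [0,0,0.025],"twist": 0,"claw": 0.5},{"xyz": [0,0,0.01],"twist": 0,"claw": 0.5},{"xyz": [0,0,0],"twist": 0,"claw": 0.5}]'

```text
clock: 2.22
position: [0.4428, -0.1803, 0.0768]
tool_rot: [[0.967, -0.257, 0.001], [-0.257, -0.967, -0.0], [0.001, 0.0, -1.0]]
wrist_force: [-0.1, 0.1, 0.4]
width: 0.0426
finger_force: 0.0
```

```bash
python3 plan.py 444.3 -178.9 76 -14.9
python3 - <<'E'
from h import *
p,d=cams.capture("side");cv2.imwrite("pics/s1.png",cv2.resize(p[130:310,230:470,::-1],None,fx=3,fy=3))
E
```

```text
t2.23 pos [ 442.8 -180.3   76.8] phi -14.9 F [-0.1  0.1  0.4] w 0.0426 f 0 j [-31.  33. 109.  -0.  38.  74.]
twist 0.0 deg total 0.0001 = 1 x 0.0001 ; shift(after twist) total [ 0.0021 -0.0035  0.0017] = 1 x [ 0.0021 -0.0035  0.0017]
```

View pics/s1.png

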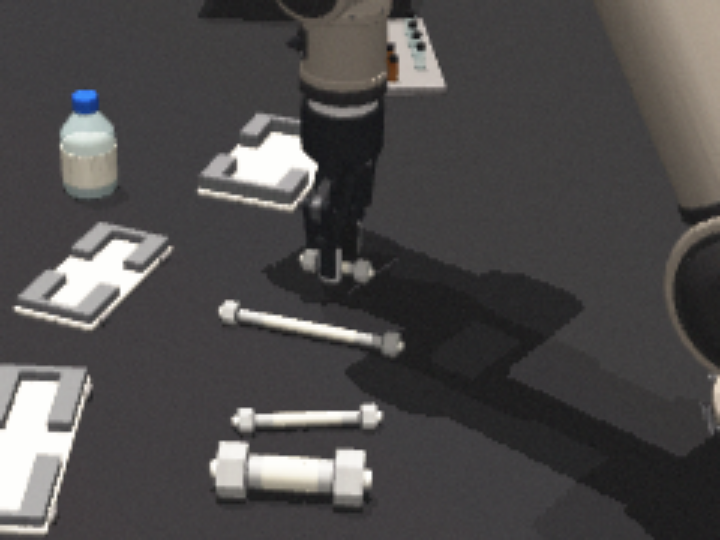

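The crop shows the fingers straddling the short tube between its nuts at about (337,265). Correcting 2 mm, then closing.

Call:
apply_moves --motion '[{"xyz": [0.002,-0.0035,0.0015],"twist": 0,"claw": 0.5},{"xyz": [0,0,0],"twist": 0,"claw": 0.25},{"xyz": [0,0,0],"twist": 0,"claw": 0.0},{"xyz": [0,0,0],"twist": 0,"claw": 0},{"xyz": [0,0,0],"twist": 0,"claw": 0},{"xyz": [0,0,0],"twist": 0,"claw": 0}]' --force 40

```text
clock: 3.02
position: [0.4442, -0.1787, 0.076]
tool_rot: [[0.967, -0.256, 0.001], [-0.256, -0.967, -0.0], [0.001, 0.0, -1.0]]
wrist_force: [-1.1, 0.1, 5.6]
width: 0.0079
finger_force: 39.1
```

```bash
python3 plan.py 530 393 200 85.2
```

```text
t3.02 pos [ 444.2 -178.7   76. ] phi -14.9 F [-1.1  0.1  5.6] w 0.0079 f 39 j [-31.  33. 109.  -0.  38.  74.]
twist -100.1 deg total -0.2779 = 11 x -0.0253 ; shift(after twist) total [ 1.1537  0.0754 -0.2479] = 10 x [ 0.1154  0.0075 -0.0248]
```

Call:
apply_moves --motion '[{"xyz": [0,0,-0.028],"twist": 0,"claw": 0},{"xyz": [0,0,-0.06],"twist": 0,"claw": 0},{"xyz": [0,0,-0.08],"twist": 0,"claw": 0},{"xyz": [0,0,-0.08],"twist": 0,"claw": 0},{"xyz": [0,0,0],"twist": -0.02,"claw": 0},{"xyz": [0,0,0],"twist": -0.026,"claw": 0},{"xyz": [0,0,0],"twist": -0.026,"claw": 0},{"xyz": [0,0,0],"twist": -0.026,"claw": 0},{"xyz": [0,0,0],"twist": -0.026,"claw": 0},{"xyz": [0,0,0],"twist": -0.026,"claw": 0},{"xyz": [0,0,0],"twist": -0.026,"claw": 0},{"xyz": [0,0,0],"twist": -0.026,"claw": 0}]'

```text
clock: 4.53
position: [0.4438, -0.1785, 0.2002]
tool_rot: [[0.527, 0.85, 0.0], [0.85, -0.527, -0.0], [-0.0, 0.0, -1.0]]
wrist_force: [-0.2, -0.4, -0.3]
width: 0.0079
finger_force: 39.1
```

Call:
apply_moves --motion '[{"xyz": [0,0,0],"twist": -0.026,"claw": 0},{"xyz": [0,0,0],"twist": -0.026,"claw": 0},{"xyz": [0,0,0],"twist": -0.024,"claw": 0},{"xyz": [0,0,0],"twist": 0,"claw": 0}]'

```text
clock: 5.03
position: [0.4439, -0.1785, 0.2001]
tool_rot: [[0.085, 0.996, 0.0], [0.996, -0.085, -0.0], [-0.0, 0.0, -1.0]]
wrist_force: [0.5, -0.4, -1.1]
width: 0.0083
finger_force: 39.1
```

```bash
python3 plan.py 530 393 150 85.2
```

```text
t5.03 pos [ 443.9 -178.5  200.1] phi 85.1 F [ 0.5 -0.4 -1.1] w 0.0083 f 39 j [-31.  21. 103.  -0.  56. -26.]
twist -0.1 deg total -0.0001 = 1 x -0.0001 ; shift(after twist) total [1.1535 0.0759 0.1003] = 10 x [0.1153 0.0076 0.01  ]
```

Call:
apply_moves --motion '[{"xyz": [0.05,0.006,0],"twist": 0,"claw": 0},{"xyz": [0.1,0.007,0],"twist": 0,"claw": 0},{"xyz": [0.11,0.007,0],"twist": 0,"claw": 0},{"xyz": [0.11,0.007,0],"twist": 0,"claw": 0},{"xyz": [0.11,0.007,0],"twist": 0,"claw": 0},{"xyz": [0.11,0.007,0],"twist": 0,"claw": 0},{"xyz": [0.11,0.007,0],"twist": 0,"claw": 0},{"xyz": [0.11,0.007,0],"twist": 0,"claw": 0},{"xyz": [0.11,0.007,0],"twist": 0,"claw": 0},{"xyz": [0.11,0.007,0],"twist": 0,"claw": 0},{"xyz": [0.08,0.004,0],"twist": 0,"claw": 0},{"xyz": [0.0435,0.0029,0],"twist": 0,"claw": 0}]'

```text
clock: 6.52
position: [0.5294, 0.3952, 0.1995]
tool_rot: [[0.085, 0.996, -0.0], [0.996, -0.085, 0.0], [0.0, -0.0, -1.0]]
wrist_force: [0.3, -0.0, -1.1]
width: 0.008
finger_force: 39.1
```

Call:
apply_moves --motion '[{"xyz": [0,0,0.04],"twist": 0,"claw": 0},{"xyz": [0,0,0.06],"twist": 0,"claw": 0},{"xyz": [0,0,0.04],"twist": 0,"claw": 0},{"xyz": [0,0,0],"twist": 0,"claw": 0},{"xyz": [0,0,0],"twist": 0,"claw": 0}]'

```text
clock: 7.15
position: [0.5303, 0.3932, 0.1307]
tool_rot: [[0.085, 0.996, 0.001], [0.996, -0.085, 0.001], [0.001, 0.001, -1.0]]
wrist_force: [0.0, 0.2, 0.3]
width: 0.0078
finger_force: 39.1
```

```bash
python3 plan.py 530 393 83 85.2
python3 - <<'E'
from h import *
p,d=cams.capture("side");q,d=cams.capture("top")
a=cv2.resize(p[270:420,200:340,::-1],(400,428));b=cv2.resize(q[140:290,60:200,::-1],(400,428))
cv2.imwrite("pics/s2.png",np.hstack([a,b]))
E
```

```text
t7.15 pos [530.3 393.2 130.7] phi 85.1 F [0.  0.2 0.3] w 0.0078 f 39 j [30. 43. 76. -0. 61. 35.]
twist -0.1 deg total -0.0001 = 1 x -0.0001 ; shift(after twist) total [-0.0005 -0.0005  0.0954] = 1 x [-0.0005 -0.0005  0.0954]
```

View pics/s2.png

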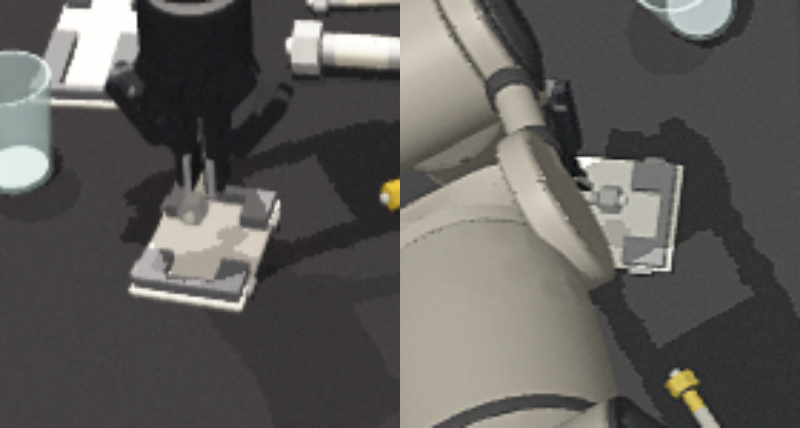

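The short column is held level and in line with the recess (left crop, nut at (190,208)). Lowering gently.

Call:
apply_moves --motion '[{"xyz": [0,0,0.04],"twist": 0,"claw": 0},{"xyz": [0,0,0.03],"twist": 0,"claw": 0},{"xyz": [0,0,0.013],"twist": 0,"claw": 0},{"xyz": [0,0,0.008],"twist": 0,"claw": 0},{"xyz": [0,0,0.003],"twist": 0,"claw": 0},{"xyz": [0,0,0],"twist": 0,"claw": 0},{"xyz": [0,0,0],"twist": 0,"claw": 0}]'

```text
clock: 8.12
position: [0.53, 0.3931, 0.083]
tool_rot: [[0.083, 0.997, 0.001], [0.997, -0.083, 0.0], [0.0, 0.001, -1.0]]
wrist_force: [0.3, -0.5, -0.8]
width: 0.0081
finger_force: 39.1
```

Call:
apply_moves --motion '[{"xyz": [0,0,0.001],"twist": 0,"claw": 0},{"xyz": [0,0,0.001],"twist": 0,"claw": 0},{"xyz": [0,0,0],"twist": 0,"claw": 0}]'

```text
clock: 8.5
position: [0.5299, 0.393, 0.0821]
tool_rot: [[0.083, 0.997, 0.0], [0.997, -0.083, 0.0], [0.0, 0.0, -1.0]]
wrist_force: [-1.3, -0.4, 3.1]
width: 0.0082
finger_force: 39.4
```

Contact felt. Releasing and rising.

Call:
apply_moves --motion '[{"xyz": [0,0,0],"twist": 0,"claw": 0.12},{"xyz": [0,0,0],"twist": 0,"claw": 0.2},{"xyz": [0,0,0],"twist": 0,"claw": 0.4},{"xyz": [0,0,0],"twist": 0,"claw": 0.5},{"xyz": [0,0,-0.02],"twist": 0,"claw": 0.5},{"xyz": [0,0,-0.06],"twist": 0,"claw": 0.5},{"xyz": [0,0,-0.08],"twist": 0,"claw": 0.5},{"xyz": [0,0,-0.04],"twist": 0,"claw": 0.5},{"xyz": [0,0,0],"twist": 0,"claw": 0.5}]'

```text
clock: 9.62
position: [0.5306, 0.3935, 0.1842]
tool_rot: [[0.083, 0.997, 0.004], [0.997, -0.083, 0.002], [0.003, 0.004, -1.0]]
wrist_force: [-0.5, 0.8, -0.9]
width: 0.0428
finger_force: 0.0
```

```bash
python3 plan.py 443.2 75.4 150 10.7
```

```text
t9.62 pos [530.6 393.5 184.2] phi 85.2 F [-0.5  0.8 -0.9] w 0.0428 f 0 j [30. 40. 73. -0. 67. 35.]
twist 74.5 deg total 0.2070 = 8 x 0.0259 ; shift(after twist) total [-0.2899  0.5926  0.0685] = 6 x [-0.0483  0.0988  0.0114]
```

Call:
apply_moves --motion '[{"xyz": [0,0,0],"twist": 0.027,"claw": 0.5},{"xyz": [0,0,0],"twist": 0.026,"claw": 0.5},{"xyz": [0,0,0],"twist": 0.026,"claw": 0.5},{"xyz": [0,0,0],"twist": 0.026,"claw": 0.5},{"xyz": [0,0,0],"twist": 0.026,"claw": 0.5},{"xyz": [0,0,0],"twist": 0.026,"claw": 0.5},{"xyz": [0,0,0],"twist": 0.026,"claw": 0.5},{"xyz": [0,0,0],"twist": 0.024,"claw": 0.5},{"xyz": [0,0,0],"twist": 0,"claw": 0.5}]'

```text
clock: 10.75
position: [0.5294, 0.3927, 0.1803]
tool_rot: [[0.982, 0.187, -0.002], [0.187, -0.982, -0.001], [-0.002, 0.001, -1.0]]
wrist_force: [-0.3, -0.4, -0.3]
width: 0.0428
finger_force: 0.0
```

Call:
apply_moves --motion '[{"xyz": [-0.04,0.08,0.01],"twist": 0,"claw": 0.5},{"xyz": [-0.05,0.1,0.01],"twist": 0,"claw": 0.5},{"xyz": [-0.05,0.1,0.01],"twist": 0,"claw": 0.5},{"xyz": [-0.05,0.1,0.01],"twist": 0,"claw": 0.5},{"xyz": [-0.05,0.1,0.01],"twist": 0,"claw": 0.5},{"xyz": [-0.03,0.07,0.01],"twist": 0,"claw": 0.5},{"xyz": [-0.02,0.043,0.01],"twist": 0,"claw": 0.5},{"xyz": [0,0,0],"twist": 0,"claw": 0.5},{"xyz": [0,0,0],"twist": 0,"claw": 0.5}]'

```text
clock: 11.88
position: [0.4427, 0.0751, 0.1466]
tool_rot: [[0.982, 0.187, 0.0], [0.187, -0.982, 0.0], [0.0, -0.0, -1.0]]
wrist_force: [-0.6, -0.1, 0.9]
width: 0.043
finger_force: 0.0
```

```bash
python3 plan.py 443.2 75.4 76 10.7;python3 - <<'E'
from h import *
p,d=cams.capture("side")
a=cv2.resize(p[300:420,220:340,::-1],(400,400))
cv2.imwrite("pics/s3.png",a)
print(rect("side",p.min(2)>215,(272,350),.006))
E
```

```text
t11.88 pos [442.7  75.1 146.6] phi 10.8 F [-0.6 -0.1  0.9] w 0.0430 f 0 j [ -0.  24. 111.   0.  46.  79.]
twist 0.1 deg total 0.0002 = 1 x 0.0002 ; shift(after twist) total [ 0.001  -0.0003  0.1413] = 2 x [ 0.0005 -0.0002  0.0706]
(array([549.4, 383.7]), 84.7, 41.0, 83.4)
```

View pics/s3.png

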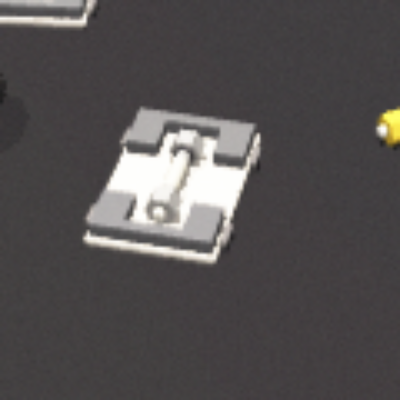

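The short column lies in its recess, with its nuts at (185,140) and (160,208) between the foam blocks. Medium next.

Call:
apply_moves --motion '[{"xyz": [0.001,0,0.05],"twist": 0,"claw": 0.5},{"xyz": [0,0,0.05],"twist": 0,"claw": 0.5},{"xyz": [0,0,0.03],"twist": 0,"claw": 0.5},{"xyz": [0,0,0.011],"twist": 0,"claw": 0.5},{"xyz": [0,0,0],"twist": 0,"claw": 0.5},{"xyz": [0,0,0],"twist": 0,"claw": 0.25},{"xyz": [0,0,0],"twist": 0,"claw": 0},{"xyz": [0,0,0],"twist": 0,"claw": 0},{"xyz": [0,0,0],"twist": 0,"claw": 0},{"xyz": [0,0,0],"twist": 0,"claw": 0}]'

```text
clock: 13.18
position: [0.4433, 0.0748, 0.0768]
tool_rot: [[0.983, 0.186, 0.001], [0.186, -0.983, 0.0], [0.001, 0.0, -1.0]]
wrist_force: [-1.0, 0.5, 6.2]
width: 0.0083
finger_force: 39.2
```

```bash
python3 plan.py 667 -134.8 200 73.4
```

```text
t13.18 pos [443.3  74.8  76.8] phi 10.7 F [-1.   0.5  6.2] w 0.0083 f 39 j [ -0.  31. 114.   0.  35.  79.]
twist -62.7 deg total -0.1742 = 7 x -0.0249 ; shift(after twist) total [-0.274   0.5485 -0.2464] = 6 x [-0.0457  0.0914 -0.0411]
```

Call:
apply_moves --motion '[{"xyz": [0,0,-0.028],"twist": 0,"claw": 0},{"xyz": [0,0,-0.06],"twist": 0,"claw": 0},{"xyz": [0,0,-0.08],"twist": 0,"claw": 0},{"xyz": [0,0,-0.08],"twist": 0,"claw": 0},{"xyz": [0,0,0],"twist": -0.025,"claw": 0},{"xyz": [0,0,0],"twist": -0.025,"claw": 0},{"xyz": [0,0,0],"twist": -0.025,"claw": 0},{"xyz": [0,0,0],"twist": -0.025,"claw": 0},{"xyz": [0,0,0],"twist": -0.025,"claw": 0},{"xyz": [0,0,0],"twist": -0.025,"claw": 0},{"xyz": [0,0,0],"twist": -0.0242,"claw": 0},{"xyz": [0,0,0],"twist": 0,"claw": 0}]'

```text
clock: 14.68
position: [0.4427, 0.0748, 0.2007]
tool_rot: [[0.287, 0.958, 0.0], [0.958, -0.287, -0.0], [-0.0, 0.0, -1.0]]
wrist_force: [0.5, 0.0, -1.8]
width: 0.0079
finger_force: 39.2
```

Call:
apply_moves --motion '[{"xyz": [-0.024,0.05,0],"twist": 0,"claw": 0},{"xyz": [-0.05,0.1,0],"twist": 0,"claw": 0},{"xyz": [-0.05,0.1,0],"twist": 0,"claw": 0},{"xyz": [-0.05,0.1,0],"twist": 0,"claw": 0},{"xyz": [-0.05,0.1,0],"twist": 0,"claw": 0},{"xyz": [-0.03,0.06,0],"twist": 0,"claw": 0},{"xyz": [-0.02,0.0385,0],"twist": 0,"claw": 0},{"xyz": [0,0,0.04],"twist": 0,"claw": 0},{"xyz": [0,0,0.06],"twist": 0,"claw": 0},{"xyz": [0,0,0.04],"twist": 0,"claw": 0},{"xyz": [0,0,0],"twist": 0,"claw": 0},{"xyz": [0,0,0],"twist": 0,"claw": 0}]'

```text
clock: 16.18
position: [0.6671, -0.1349, 0.1313]
tool_rot: [[0.287, 0.958, 0.001], [0.958, -0.287, -0.0], [-0.0, 0.001, -1.0]]
wrist_force: [0.2, -0.1, -2.0]
width: 0.0077
finger_force: 39.3
```

```bash
python3 plan.py 667 -134.8 83.5 73.4
```

```text
t16.18 pos [ 667.1 -134.9  131.3] phi 73.3 F [ 0.2 -0.1 -2. ] w 0.0077 f 39 j [-18.  45.  72.  -0.  64.  -1.]
twist -0.1 deg total -0.0002 = 1 x -0.0002 ; shift(after twist) total [ 0.0001 -0.0003  0.0956] = 1 x [ 0.0001 -0.0003  0.0956]
```

Call:
apply_moves --motion '[{"xyz": [0,0,0.04],"twist": 0,"claw": 0},{"xyz": [0,0,0.03],"twist": 0,"claw": 0},{"xyz": [0,0,0.013],"twist": 0,"claw": 0},{"xyz": [0,0,0.008],"twist": 0,"claw": 0},{"xyz": [0,0,0.003],"twist": 0,"claw": 0},{"xyz": [0,0,0],"twist": 0,"claw": 0},{"xyz": [0,0,0],"twist": 0,"claw": 0},{"xyz": [0,0,0.001],"twist": 0,"claw": 0},{"xyz": [0,0,0],"twist": 0,"claw": 0}]'

```text
clock: 17.3
position: [0.6668, -0.1348, 0.0829]
tool_rot: [[0.285, 0.958, 0.001], [0.958, -0.285, -0.0], [-0.0, 0.001, -1.0]]
wrist_force: [0.5, -0.1, 0.4]
width: 0.0079
finger_force: 39.4
```

Call:
apply_moves --motion '[{"xyz": [0,0,0.001],"twist": 0,"claw": 0},{"xyz": [0,0,0],"twist": 0,"claw": 0}]'

```text
clock: 17.55
position: [0.6668, -0.1348, 0.0829]
tool_rot: [[0.285, 0.958, 0.001], [0.958, -0.285, -0.0], [-0.0, 0.001, -1.0]]
wrist_force: [-1.6, 0.7, 6.3]
width: 0.0081
finger_force: 39.8
```

Call:
apply_moves --motion '[{"xyz": [0,0,0],"twist": 0,"claw": 0.12},{"xyz": [0,0,0],"twist": 0,"claw": 0.2},{"xyz": [0,0,0],"twist": 0,"claw": 0.4},{"xyz": [0,0,0],"twist": 0,"claw": 0.5},{"xyz": [0,0,-0.02],"twist": 0,"claw": 0.5},{"xyz": [0,0,-0.06],"twist": 0,"claw": 0.5},{"xyz": [0,0,-0.08],"twist": 0,"claw": 0.5},{"xyz": [0,0,-0.04],"twist": 0,"claw": 0.5},{"xyz": [0,0,0],"twist": 0,"claw": 0.5}]'

```text
clock: 18.68
position: [0.6675, -0.135, 0.1849]
tool_rot: [[0.285, 0.958, 0.005], [0.958, -0.285, -0.002], [-0.0, 0.005, -1.0]]
wrist_force: [-0.3, -0.1, -1.5]
width: 0.0425
finger_force: 0.0
```

```bash
python3 plan.py 456.7 -64.9 150 -12.8
```

```text
t18.68 pos [ 667.5 -135.   184.9] phi 73.4 F [-0.3 -0.1 -1.5] w 0.0425 f 0 j [-18.  42.  69.  -0.  69.  -1.]
twist 86.2 deg total 0.2395 = 9 x 0.0266 ; shift(after twist) total [-0.4423 -0.0433  0.0698] = 4 x [-0.1106 -0.0108  0.0174]
```

Call:
apply_moves --motion '[{"xyz": [0,0,0],"twist": 0.026,"claw": 0.5},{"xyz": [0,0,0],"twist": 0.027,"claw": 0.5},{"xyz": [0,0,0],"twist": 0.027,"claw": 0.5},{"xyz": [0,0,0],"twist": 0.027,"claw": 0.5},{"xyz": [0,0,0],"twist": 0.027,"claw": 0.5},{"xyz": [0,0,0],"twist": 0.027,"claw": 0.5},{"xyz": [0,0,0],"twist": 0.027,"claw": 0.5},{"xyz": [0,0,0],"twist": 0.027,"claw": 0.5},{"xyz": [0,0,0],"twist": 0.0245,"claw": 0.5},{"xyz": [0,0,0],"twist": 0,"claw": 0.5}]'

```text
clock: 19.92
position: [0.6662, -0.1346, 0.1808]
tool_rot: [[0.975, -0.22, -0.002], [-0.22, -0.975, 0.001], [-0.002, -0.0, -1.0]]
wrist_force: [-0.1, -0.1, -1.1]
width: 0.0428
finger_force: 0.0
```

Call:
apply_moves --motion '[{"xyz": [-0.06,-0.01,0.01],"twist": 0,"claw": 0.5},{"xyz": [-0.1,-0.01,0.01],"twist": 0,"claw": 0.5},{"xyz": [-0.1,-0.01,0.01],"twist": 0,"claw": 0.5},{"xyz": [-0.1,-0.01,0.01],"twist": 0,"claw": 0.5},{"xyz": [-0.06,-0.003,0.01],"twist": 0,"claw": 0.5},{"xyz": [-0.022,0,0.02],"twist": 0,"claw": 0.5},{"xyz": [0,0,0],"twist": 0,"claw": 0.5},{"xyz": [0,0,0],"twist": 0,"claw": 0.5}]'

```text
clock: 20.92
position: [0.4567, -0.0651, 0.1473]
tool_rot: [[0.975, -0.22, 0.001], [-0.22, -0.975, -0.0], [0.001, 0.0, -1.0]]
wrist_force: [0.4, -1.2, 0.3]
width: 0.0428
finger_force: 0.0
```

```bash
python3 plan.py 456.7 -64.9 76.5 -12.8
```

```text
t20.93 pos [456.7 -65.1 147.3] phi -12.7 F [ 0.4 -1.2  0.3] w 0.0428 f 0 j [-18.  25. 109.  -0.  47.  85.]
twist 0.1 deg total 0.0002 = 1 x 0.0002 ; shift(after twist) total [-1.000e-04 -4.000e-04  1.417e-01] = 2 x [-0.0001 -0.0002  0.0708]
```

Call:
apply_moves --motion '[{"xyz": [0,0,0.05],"twist": 0,"claw": 0.5},{"xyz": [0,0,0.05],"twist": 0,"claw": 0.5},{"xyz": [0,0,0.03],"twist": 0,"claw": 0.5},{"xyz": [0,0,0.0115],"twist": 0,"claw": 0.5},{"xyz": [0,0,0],"twist": 0,"claw": 0.5},{"xyz": [0,0,0],"twist": 0,"claw": 0.25},{"xyz": [0,0,0],"twist": 0,"claw": 0},{"xyz": [0,0,0],"twist": 0,"claw": 0},{"xyz": [0,0,0],"twist": 0,"claw": 0},{"xyz": [0,0,0],"twist": 0,"claw": 0}]' --force 50

```text
clock: 22.18
position: [0.4563, -0.065, 0.0771]
tool_rot: [[0.975, -0.221, 0.001], [-0.221, -0.975, -0.001], [0.001, 0.0, -1.0]]
wrist_force: [-0.9, 1.0, 5.9]
width: 0.0074
finger_force: 48.9
```

```bash
python3 plan.py 669.3 140 200 93.1
```

```text
t22.18 pos [456.3 -65.   77.1] phi -12.8 F [-0.9  1.   5.9] w 0.0074 f 49 j [-18.  32. 112.  -0.  36.  85.]
twist -105.9 deg total -0.2941 = 11 x -0.0267 ; shift(after twist) total [ 0.3863  0.4475 -0.2458] = 6 x [ 0.0644  0.0746 -0.041 ]
```

Call:
apply_moves --motion '[{"xyz": [0,0,-0.028],"twist": 0,"claw": 0},{"xyz": [0,0,-0.06],"twist": 0,"claw": 0},{"xyz": [0,0,-0.08],"twist": 0,"claw": 0},{"xyz": [0,0,-0.08],"twist": 0,"claw": 0},{"xyz": [0,0,0],"twist": -0.0241,"claw": 0},{"xyz": [0,0,0],"twist": -0.027,"claw": 0},{"xyz": [0,0,0],"twist": -0.027,"claw": 0},{"xyz": [0,0,0],"twist": -0.027,"claw": 0},{"xyz": [0,0,0],"twist": -0.027,"claw": 0},{"xyz": [0,0,0],"twist": -0.027,"claw": 0},{"xyz": [0,0,0],"twist": -0.027,"claw": 0},{"xyz": [0,0,0],"twist": -0.027,"claw": 0}]'

```text
clock: 23.68
position: [0.4556, -0.0647, 0.201]
tool_rot: [[0.435, 0.901, 0.0], [0.901, -0.435, -0.0], [-0.0, 0.0, -1.0]]
wrist_force: [0.2, -0.2, -0.8]
width: 0.0072
finger_force: 48.9
```

Call:
apply_moves --motion '[{"xyz": [0,0,0],"twist": -0.027,"claw": 0},{"xyz": [0,0,0],"twist": -0.027,"claw": 0},{"xyz": [0,0,0],"twist": -0.027,"claw": 0},{"xyz": [0,0,0],"twist": 0,"claw": 0},{"xyz": [0.036,0.0475,0],"twist": 0,"claw": 0},{"xyz": [0.07,0.08,0],"twist": 0,"claw": 0},{"xyz": [0.07,0.08,0],"twist": 0,"claw": 0},{"xyz": [0.07,0.08,0],"twist": 0,"claw": 0},{"xyz": [0.07,0.08,0],"twist": 0,"claw": 0},{"xyz": [0.05,0.06,0],"twist": 0,"claw": 0},{"xyz": [0.02,0.02,0],"twist": 0,"claw": 0},{"xyz": [0,0,0.02],"twist": 0,"claw": 0}]'

```text
clock: 25.18
position: [0.6694, 0.1408, 0.1904]
tool_rot: [[-0.052, 0.999, 0.001], [0.999, 0.052, 0.0], [0.0, 0.001, -1.0]]
wrist_force: [0.2, 0.2, -2.6]
width: 0.0076
finger_force: 49.1
```

Call:
apply_moves --motion '[{"xyz": [0,0,0.06],"twist": 0,"claw": 0},{"xyz": [0,0,0.06],"twist": 0,"claw": 0},{"xyz": [0,0,0],"twist": 0,"claw": 0},{"xyz": [0,0,0],"twist": 0,"claw": 0}]'

```text
clock: 25.68
position: [0.6692, 0.1394, 0.1315]
tool_rot: [[-0.052, 0.999, 0.001], [0.999, 0.052, -0.0], [-0.0, 0.001, -1.0]]
wrist_force: [0.3, -0.8, -1.1]
width: 0.0072
finger_force: 49.1
```

```bash
python3 plan.py 669.3 140 83.5 93.1;  python3 - <<'E'
from h import *
p,d=cams.capture("side")
cv2.imwrite("pics/s4.png",cv2.resize(p[180:330,180:330,::-1],(500,500)))
E
```

```text
t25.68 pos [669.2 139.4 131.5] phi 93.0 F [ 0.3 -0.8 -1.1] w 0.0072 f 49 j [ 5. 45. 71. -0. 64.  2.]
twist -0.1 deg total -0.0003 = 1 x -0.0003 ; shift(after twist) total [0.0012 0.0002 0.0959] = 1 x [0.0012 0.0002 0.0959]
```

View pics/s4.png

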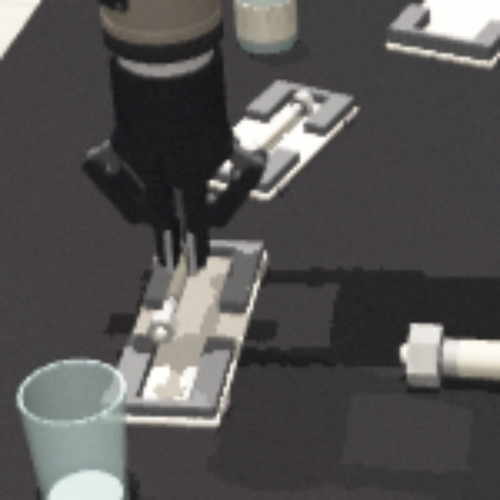

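The medium column is in its recess (about (270,130)), and the long column hangs parallel to its own recess (nut at (160,325)). Lowering.

Call:
apply_moves --motion '[{"xyz": [0.001,0,0.04],"twist": 0,"claw": 0},{"xyz": [0,0,0.03],"twist": 0,"claw": 0},{"xyz": [0,0,0.013],"twist": 0,"claw": 0},{"xyz": [0,0,0.008],"twist": 0,"claw": 0},{"xyz": [0,0,0.003],"twist": 0,"claw": 0},{"xyz": [0,0,0],"twist": 0,"claw": 0},{"xyz": [0,0,0],"twist": 0,"claw": 0},{"xyz": [0,0,0.001],"twist": 0,"claw": 0},{"xyz": [0,0,0],"twist": 0,"claw": 0}]'

```text
clock: 26.85
position: [0.6691, 0.1404, 0.0832]
tool_rot: [[-0.054, 0.999, 0.001], [0.999, 0.054, -0.0], [-0.0, 0.001, -1.0]]
wrist_force: [-0.6, -0.1, 0.2]
width: 0.0073
finger_force: 49.3
```

Call:
apply_moves --motion '[{"xyz": [0,0,0.001],"twist": 0,"claw": 0},{"xyz": [0,0,0],"twist": 0,"claw": 0}]'

```text
clock: 27.1
position: [0.6691, 0.1404, 0.0832]
tool_rot: [[-0.054, 0.999, 0.001], [0.999, 0.054, -0.0], [-0.0, 0.001, -1.0]]
wrist_force: [-1.3, 0.4, 5.5]
width: 0.0077
finger_force: 49.7
```

Call:
apply_moves --motion '[{"xyz": [0,0,0],"twist": 0,"claw": 0.12},{"xyz": [0,0,0],"twist": 0,"claw": 0.2},{"xyz": [0,0,0],"twist": 0,"claw": 0.4},{"xyz": [0,0,0],"twist": 0,"claw": 0.5},{"xyz": [0,0,-0.02],"twist": 0,"claw": 0.5},{"xyz": [0,0,-0.06],"twist": 0,"claw": 0.5},{"xyz": [0,0,-0.08],"twist": 0,"claw": 0.5},{"xyz": [0,0,-0.04],"twist": 0,"claw": 0.7},{"xyz": [0,0,0],"twist": 0,"claw": 0.7}]'

```text
clock: 28.22
position: [0.6699, 0.1405, 0.1851]
tool_rot: [[-0.054, 0.999, 0.005], [0.999, 0.054, 0.0], [0.0, 0.005, -1.0]]
wrist_force: [-0.3, -0.6, -0.2]
width: 0.0596
finger_force: 0.0
```

```bash
python3 - <<'E'
from h import *
# thick: end plug pixels in top view, at initial picture
p=cv2.imread("pics/top0.png");m=(p.max(2)>95)
k,l=cv2.connectedComponents(m[200:300,215:256].astype(np.uint8))
v,u=np.nonzero(m[205:300,218:254]);P=ray("top",np.c_[u+218,v+205],.019)[:,:2]*1e3
print(cv2.minAreaRect(P.astype(np.float32)),P.min(0),P.max(0))
E
python3 plan.py 446 166 150 1.3
```

```text
((444.9853515625, 166.49940490722656), (126.85520935058594, 44.142154693603516), 1.1246720552444458) [381.64376054 143.34594771] [508.34740377 189.64799076]
t28.23 pos [669.9 140.5 185.1] phi 93.1 F [-0.3 -0.6 -0.2] w 0.0596 f 0 j [ 5. 42. 68. -0. 70.  2.]
twist 91.8 deg total 0.2549 = 10 x 0.0255 ; shift(after twist) total [-0.4465 -0.0611  0.0703] = 4 x [-0.1116 -0.0153  0.0176]
```

Call:
apply_moves --motion '[{"xyz": [0,0,0],"twist": 0.0254,"claw": 0.7},{"xyz": [0,0,0],"twist": 0.0255,"claw": 0.7},{"xyz": [0,0,0],"twist": 0.0255,"claw": 0.7},{"xyz": [0,0,0],"twist": 0.0255,"claw": 0.7},{"xyz": [0,0,0],"twist": 0.0255,"claw": 0.7},{"xyz": [0,0,0],"twist": 0.0255,"claw": 0.7},{"xyz": [0,0,0],"twist": 0.0255,"claw": 0.7},{"xyz": [0,0,0],"twist": 0.0255,"claw": 0.7},{"xyz": [0,0,0],"twist": 0.0255,"claw": 0.7},{"xyz": [0,0,0],"twist": 0.0255,"claw": 0.7},{"xyz": [0,0,0],"twist": 0,"claw": 0.7}]'

```text
clock: 29.6
position: [0.6685, 0.1403, 0.1811]
tool_rot: [[1.0, 0.024, -0.002], [0.024, -1.0, -0.0], [-0.002, 0.0, -1.0]]
wrist_force: [-0.0, -0.6, -0.1]
width: 0.0601
finger_force: 0.0
```

Call:
apply_moves --motion '[{"xyz": [-0.06,-0.01,0.01],"twist": 0,"claw": 0.7},{"xyz": [-0.1,-0.015,0.01],"twist": 0,"claw": 0.7},{"xyz": [-0.1,-0.015,0.01],"twist": 0,"claw": 0.7},{"xyz": [-0.1,-0.015,0.01],"twist": 0,"claw": 0.7},{"xyz": [-0.06,-0.006,0.01],"twist": 0,"claw": 0.7},{"xyz": [-0.0265,0,0.02],"twist": 0,"claw": 0.7},{"xyz": [0,0,0],"twist": 0,"claw": 0.7},{"xyz": [0,0,0],"twist": 0,"claw": 0.7}]'

```text
clock: 30.6
position: [0.446, 0.1658, 0.1476]
tool_rot: [[1.0, 0.024, 0.001], [0.024, -1.0, 0.0], [0.001, -0.0, -1.0]]
wrist_force: [-0.5, 0.3, -0.1]
width: 0.0598
finger_force: 0.0
```

```bash
python3 plan.py 445 166.3 78 1.1
```

```text
t30.60 pos [446.  165.8 147.6] phi 1.4 F [-0.5  0.3 -0.1] w 0.0598 f 0 j [ 11.  26. 107.  -0.  48. 100.]
twist 0.3 deg total 0.0008 = 1 x 0.0008 ; shift(after twist) total [-0.002  -0.0011  0.1392] = 2 x [-0.001  -0.0005  0.0696]
```

Call:
apply_moves --motion '[{"xyz": [-0.002,-0.001,0.05],"twist": 0.0008,"claw": 0.7},{"xyz": [0,0,0.05],"twist": 0,"claw": 0.7},{"xyz": [0,0,0.03],"twist": 0,"claw": 0.7},{"xyz": [0,0,0.013],"twist": 0,"claw": 0.7},{"xyz": [0,0,0],"twist": 0,"claw": 0.7},{"xyz": [0,0,0],"twist": 0,"claw": 0.4},{"xyz": [0,0,0],"twist": 0,"claw": 0.1},{"xyz": [0,0,0],"twist": 0,"claw": 0},{"xyz": [0,0,0],"twist": 0,"claw": 0},{"xyz": [0,0,0],"twist": 0,"claw": 0}]' --force 90

```text
clock: 31.85
position: [0.4444, 0.1663, 0.0768]
tool_rot: [[1.0, 0.018, 0.001], [0.018, -1.0, 0.0], [0.001, -0.0, -1.0]]
wrist_force: [-1.8, -0.1, 6.1]
width: 0.0234
finger_force: 87.9
```

```bash
python3 plan.py 531 -386.5 200 76
```

```text
t31.85 pos [444.4 166.3  76.8] phi 1.0 F [-1.8 -0.1  6.1] w 0.0234 f 88 j [ 11.  33. 110.  -0.  37. 100.]
twist -75.0 deg total -0.2082 = 8 x -0.0260 ; shift(after twist) total [-1.0308  0.4354 -0.2463] = 10 x [-0.1031  0.0435 -0.0246]
```

Call:
apply_moves --motion '[{"xyz": [0,0,-0.028],"twist": 0,"claw": 0},{"xyz": [0,0,-0.06],"twist": 0,"claw": 0},{"xyz": [0,0,-0.08],"twist": 0,"claw": 0},{"xyz": [0,0,-0.08],"twist": 0,"claw": 0},{"xyz": [0,0,0],"twist": -0.0262,"claw": 0},{"xyz": [0,0,0],"twist": -0.026,"claw": 0},{"xyz": [0,0,0],"twist": -0.026,"claw": 0},{"xyz": [0,0,0],"twist": -0.026,"claw": 0},{"xyz": [0,0,0],"twist": -0.026,"claw": 0},{"xyz": [0,0,0],"twist": -0.026,"claw": 0},{"xyz": [0,0,0],"twist": -0.026,"claw": 0},{"xyz": [0,0,0],"twist": -0.026,"claw": 0}]'

```text
clock: 33.35
position: [0.4434, 0.1662, 0.2001]
tool_rot: [[0.237, 0.971, -0.001], [0.971, -0.237, -0.0], [-0.001, -0.001, -1.0]]
wrist_force: [-0.5, -0.0, -5.5]
width: 0.0233
finger_force: 89.4
```

Call:
apply_moves --motion '[{"xyz": [0,0,0],"twist": 0,"claw": 0},{"xyz": [-0.05,0.02,0],"twist": 0,"claw": 0},{"xyz": [-0.1,0.042,0],"twist": 0,"claw": 0},{"xyz": [-0.1,0.042,0],"twist": 0,"claw": 0},{"xyz": [-0.1,0.042,0],"twist": 0,"claw": 0},{"xyz": [-0.1,0.042,0],"twist": 0,"claw": 0},{"xyz": [-0.1,0.042,0],"twist": 0,"claw": 0},{"xyz": [-0.1,0.042,0],"twist": 0,"claw": 0},{"xyz": [-0.1,0.042,0],"twist": 0,"claw": 0},{"xyz": [-0.1,0.042,0],"twist": 0,"claw": 0},{"xyz": [-0.1,0.042,0],"twist": 0,"claw": 0},{"xyz": [-0.05,0.023,0],"twist": 0,"claw": 0}]'

```text
clock: 34.85
position: [0.5266, -0.3726, 0.1995]
tool_rot: [[0.248, 0.969, -0.001], [0.969, -0.248, -0.0], [-0.0, -0.0, -1.0]]
wrist_force: [-0.7, 0.6, -6.3]
width: 0.0237
finger_force: 89.3
```

Call:
apply_moves --motion '[{"xyz": [-0.031,0.0144,0.02],"twist": 0,"claw": 0},{"xyz": [0,0,0.05],"twist": 0,"claw": 0},{"xyz": [0,0,0.05],"twist": 0,"claw": 0},{"xyz": [0,0,0],"twist": 0,"claw": 0},{"xyz": [0,0,0],"twist": 0,"claw": 0}]'

```text
clock: 35.48
position: [0.5308, -0.3864, 0.1406]
tool_rot: [[0.243, 0.97, 0.0], [0.97, -0.243, -0.001], [-0.0, 0.001, -1.0]]
wrist_force: [0.6, -0.0, -5.5]
width: 0.0235
finger_force: 89.3
```

```bash
python3 plan.py 531 -386.5 84 76;  python3 - <<'E'
from h import *
p,d=cams.capture("side");q,d=cams.capture("top")
cv2.imwrite("pics/s5.png",np.hstack([cv2.resize(p[120:220,270:370,::-1],(400,400)),cv2.resize(q[150:290,430:570,::-1],(400,400))]))
E
```

```text
t35.48 pos [ 530.8 -386.4  140.6] phi 76.0 F [ 0.6 -0.  -5.5] w 0.0235 f 89 j [-43.  42.  76.  -0.  62. -29.]
twist -0.0 deg total -0.0001 = 1 x -0.0001 ; shift(after twist) total [-1.000e-04  5.000e-04  1.132e-01] = 1 x [-1.000e-04  5.000e-04  1.132e-01]
```

View pics/s5.png

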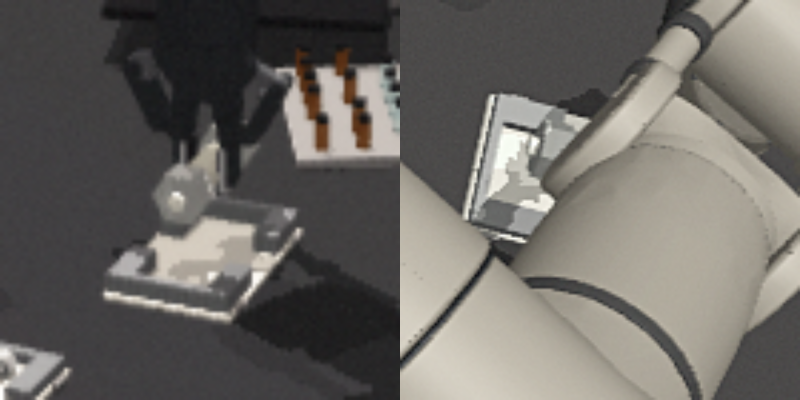

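The thick column hangs aligned over its case (nut at (177,197) in the left crop). Lowering.

Call:
apply_moves --motion '[{"xyz": [0,0,0.04],"twist": 0,"claw": 0},{"xyz": [0,0,0.04],"twist": 0,"claw": 0},{"xyz": [0,0,0.018],"twist": 0,"claw": 0},{"xyz": [0,0,0.01],"twist": 0,"claw": 0},{"xyz": [0,0,0.004],"twist": 0,"claw": 0},{"xyz": [0,0,0],"twist": 0,"claw": 0},{"xyz": [0,0,0],"twist": 0,"claw": 0}]'

```text
clock: 36.45
position: [0.5306, -0.3869, 0.0845]
tool_rot: [[0.242, 0.97, 0.001], [0.97, -0.242, -0.001], [-0.001, 0.001, -1.0]]
wrist_force: [0.4, 0.3, -6.8]
width: 0.0233
finger_force: 89.4
```

Call:
apply_moves --motion '[{"xyz": [0,0,0.001],"twist": 0,"claw": 0},{"xyz": [0,0,0.001],"twist": 0,"claw": 0},{"xyz": [0,0,0],"twist": 0,"claw": 0},{"xyz": [0,0,0],"twist": 0,"claw": 0}]'

```text
clock: 36.95
position: [0.5304, -0.3867, 0.083]
tool_rot: [[0.242, 0.97, 0.0], [0.97, -0.242, -0.0], [-0.0, 0.0, -1.0]]
wrist_force: [0.1, 0.2, -5.5]
width: 0.0235
finger_force: 89.4
```

Call:
apply_moves --motion '[{"xyz": [0,0,0.001],"twist": 0,"claw": 0},{"xyz": [0,0,0],"twist": 0,"claw": 0}]'

```text
clock: 37.2
position: [0.5304, -0.3867, 0.0829]
tool_rot: [[0.242, 0.97, 0.0], [0.97, -0.242, -0.0], [-0.0, 0.0, -1.0]]
wrist_force: [-1.7, 0.7, -0.3]
width: 0.0236
finger_force: 90.0
```

Call:
apply_moves --motion '[{"xyz": [0,0,0.0005],"twist": 0,"claw": 0},{"xyz": [0,0,0],"twist": 0,"claw": 0.3},{"xyz": [0,0,0],"twist": 0,"claw": 0.4},{"xyz": [0,0,0],"twist": 0,"claw": 0.55},{"xyz": [0,0,0],"twist": 0,"claw": 0.7},{"xyz": [0,0,0],"twist": 0,"claw": 0.7},{"xyz": [0,0,-0.02],"twist": 0,"claw": 0.7},{"xyz": [0,0,-0.06],"twist": 0,"claw": 0.7},{"xyz": [0,0,-0.1],"twist": 0,"claw": 0.7},{"xyz": [0,0,-0.1],"twist": 0,"claw": 0.7},{"xyz": [0,0,-0.04],"twist": 0,"claw": 0.7}]'

```text
clock: 38.58
position: [0.5311, -0.3872, 0.247]
tool_rot: [[0.242, 0.97, 0.005], [0.97, -0.242, -0.005], [-0.003, 0.006, -1.0]]
wrist_force: [0.3, 0.6, -0.7]
width: 0.0599
finger_force: 0.0
```

```bash
python3 plan.py 250 -430 260 76
```

```text
t38.58 pos [ 531.1 -387.2  247. ] phi 76.0 F [ 0.3  0.6 -0.7] w 0.0599 f 0 j [-43.  36.  69.  -0.  74. -29.]
twist -0.0 deg total -0.0001 = 1 x -0.0001 ; shift(after twist) total [-0.219  -0.5248 -0.0259] = 5 x [-0.0438 -0.105  -0.0052]
```

Moving the arm out of the way for a final look.

Call:
apply_moves --motion '[{"xyz": [-0.03,-0.08,0],"twist": 0,"claw": 0.7},{"xyz": [-0.04,-0.1,0],"twist": 0,"claw": 0.7},{"xyz": [-0.04,-0.1,0],"twist": 0,"claw": 0.7},{"xyz": [-0.04,-0.1,0],"twist": 0,"claw": 0.7},{"xyz": [-0.03,-0.08,0],"twist": 0,"claw": 0.7},{"xyz": [-0.02,-0.05,0],"twist": 0,"claw": 0.7},{"xyz": [0,0,0],"twist": 0,"claw": 0.7}]'

```text
clock: 39.45
position: [0.2575, -0.4222, 0.2431]
tool_rot: [[0.245, 0.969, 0.0], [0.969, -0.245, -0.001], [-0.001, 0.001, -1.0]]
wrist_force: [0.0, 0.5, 0.8]
width: 0.0597
finger_force: 0.0
```

Run:
```python
from h import *
p,d=cams.capture("side");q,e=cams.capture("top")
cv2.imwrite("pics/top_end.png",cv2.resize(q[90:270,80:560,::-1],(800,300)))
cv2.imwrite("pics/side_end.png",cv2.resize(p[140:400,160:400,::-1],None,fx=2.3,fy=2.3))
X=cloud("top",e)
for n,c,a,L,Rr in(("short",(530,393),85.2,37,9),("medium",(667,-134.8),73.4,62,9),("long",(669.3,140),93.1,87,9),("thick",(531,-386.5),76,63,19)):
    ca,sa=np.cos(np.radians(a)),np.sin(np.radians(a));D=X[...,:2]*1e3-c
    u=D@[ca,sa];v=D@[-sa,ca];z=X[...,2]*1e3
    m=(abs(u)<L+6)&(abs(v)<Rr+8)
    for s in(-1,1):
        b=m&(u*s>L-17)&(z>12);print(n,s,"z95 %.1f"%np.percentile(z[b],95),"v %.1f"%np.median(v[b]),"umax %.1f"%abs(u[b]).max())
```

```text
short -1 z95 26.4 v 2.5 umax 39.4
short 1 z95 26.6 v 2.4 umax 42.8
medium -1 z95 25.9 v 2.8 umax 66.3
medium 1 z95 27.3 v 3.4 umax 61.3
long -1 z95 25.9 v 4.0 umax 90.8
long 1 z95 27.2 v 3.3 umax 92.9
thick -1 z95 46.9 v 6.1 umax 69.0
thick 1 z95 46.6 v 4.8 umax 64.5
```

View pics/top_end.png

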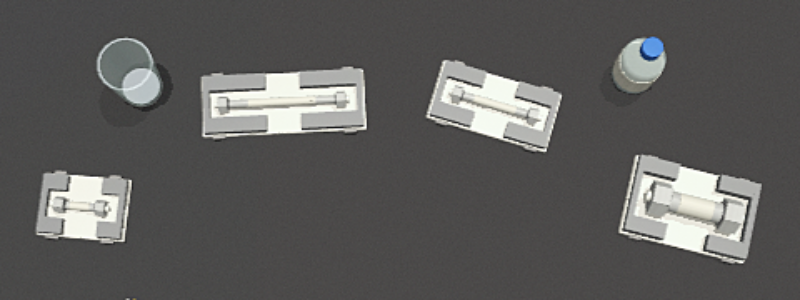

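View pics/side_end.png

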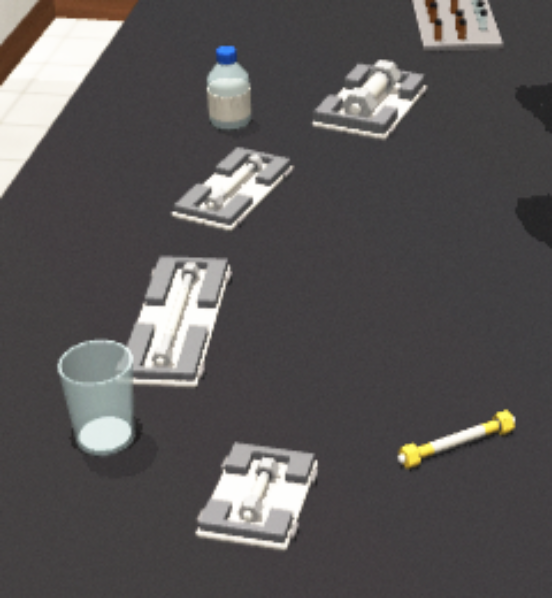

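Both views show all four columns in their recesses, level to about 1.5 mm end to end, with the beaker and bottle standing. Handing in.

```bash
python3 -c "
from bench import order
print(order.job_done())"
```

```text
the job is handed in; nothing more can be done
None
```

All four columns are lying flat in their own cases, the beaker and bottle are standing where they were, and the job was handed in at about 39.6 s of the 99 s allowed (no verdict was returned).

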